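Clear the saucer and lay the socket case on its back

ROBOT

A 7-joint arm with a two-finger parallel gripper is mounted at the origin on the work surface. World frame = base frame: x ahead of the robot, y to its left, z up, the work surface at z = 0. Lengths are in m, angles in rad, forces in N, time in s.
With the tool pointing down it reaches from about 0.35 to 0.9 m from the base axis. Payload 7.2 kg.
Tool frame: the origin (TCP) lies midway between the tips of the shut fingers; the grasp point (between the pads) lies 19 mm behind it; x points along the fingers, y is the direction in which the jaws open and shut, and the axes are right-handed (so a half turn about x gives the same grasp; the last joint's range is limited). The gripper opens to 85 mm and grips with 20 to 120 N. Pads are 22 mm wide; open, the fingers measure 114 mm over their backs; the gripper's body (76 mm by 85 mm) begins 54 mm behind the grasp point. The pads swing forward as they close: fully open they stand 13 mm farther back than shut.
Start: joints at [1.072, 0.411, -0.013, 1.596, 0.006, 1.134, -0.082], TCP at [0.261, -0.568, 0.231] pointing down, gripper open.
Joint ranges: [-2.95, 2.95], [-0.29, 1.99], [-1.47, 1.44], [0.14, 2.54], [-1.03, 4.17], [0.13, 1.85], [-2.86, 2.86]. Speed limits (rad/s): [2.39, 2.39, 3.01, 3.01, 3.14, 3.14, 3.14].

INTERFACE

Orientations are given as a unit quaternion [x, y, z, w].
In Python, from plant import arm, camera, calibration, workorder gives the robot as it stands.
- The arm moves only by the shell command python3 -m pendant 'ROWS' [FORCE]. ROWS is JSON, a list of rows, each an object of numbers: "x", "y", "z": the shift along the world's x, y, z in mm; "rx", "ry", "rz": the turn, a rotation vector about the world's x, y, z in rad; "gripper": the opening, from -1 (shut) to 1 (fully open). In form: [{"x": .., "y": .., "z": .., "rx": .., "ry": .., "rz": .., "gripper": ..}, ...]. A call has exactly 10 rows; each row is the pose to reach, as a shift and turn from the pose commanded when the call began; what a row does not reach only later rows make up. A row lasts 1/12 s, in which the tool goes at most 41.7 mm and 7.16 degrees, less where a joint would pass 70% of its speed; a pose out of reach is approached as far as the arm can. A call with a gripper value outside its range is refused whole. The fingers move at their own pace and stop on an object; FORCE is the grip in N (left out, the last holds). Time passes only in rows, so rows that repeat a pose let the fingers close, or fill a call up. It gives the time, the measured TCP pose, the force and the opening at its end, in the units of the state.
- arm.state(): the state, without advancing time (a new reading comes with each control period).
- camera(name): name is "side" or "top"; returns the picture (400x640x3 uint8, red, green, blue); there is no depth.
- calibration(name): a dict with "camera_matrix" (3x3 intrinsics, pixels), "R" (3x3) and "t" (3): a world point X has camera coordinates R X + t. Camera axes: x right, y down, z forward; pixel columns grow to the right and rows downward; lengths in m; the calibration is good to about 2 mm. A picture is of the moment at which its call begins. calibration takes no time and is no camera call.
- workorder.finish_job(): hands the job in, once; it reports no verdict.
The state is a dict: "time": time; "joints": joint angles; "joint_vel": joint speeds; "joint_torque": joint torques, N m; "ee_pos": TCP position; "eef_rot": TCP orientation; "force": force on the tool from outside, world axes, zero at the start; "torque": the same for the moment, N m; "opening": finger opening in m.
Only numpy, scipy, OpenCV 4.12 (cv2) and the standard library are available. Lean on these libraries where they do the work, as an engineer would, in place of code of your own. Each camera call takes 0.05 s, during which the arm holds its last target.

TASK

Lay the tall socket case on its back on the bench hook's board, lid side up. First clear the board: take the ceramic saucer that leans on the fence and stand it on edge in any slot of the wire rack, setting it down rather than dropping it. Then push the case's top so that it tips over the steel rail and comes to lie square on the board, without lifting it or letting it touch the saucer, and leave the red box, the punch and the jar alone.

Things in the scene. Friction and masses are not known exactly. Their poses are not given: they have to be found in the camera images.
- hook: Fixed bench hook; place and yaw vary. Origin: on the bench, middle of its steel rail's front face; x along the rail, y = way the case must fall. Rail 220 mm long, y 0 to 6, 14 mm high. Behind it a plywood board, x -100 to 100, y 6 to 211, top flush with the rail (z 14). At the board's far side a wooden fence, y 198 to 210, 200 mm long, top at z 70.
- case: Loose closed chrome socket case, 160 (x) x 76 (y) x 200 mm (z), 0.5 to 1 kg, on end on the bench before the rail, axes parallel to the hook's, back (+y) 2 to 6 mm from the rail. Origin: centre of underside. Lid = -y side, clipped shut, does not open. Pushed at 165 mm height towards +y (2 to 4 N) its foot stops at the rail; past about 25 degrees it falls by itself. On its back, own y points down.
- case_mid (a point): Centre of the case's volume, 100 mm above its underside when it stands. Lying on the board it is 52 mm above the bench and 70 to 90 mm from the rail's front face (hook y).
- case_heel (a point): Middle of the case's bottom back edge (own y +38, z 0), the edge blocked by the rail.
- saucer: Loose white ceramic saucer, 0.22 kg, a disc 120 mm across, 12 mm thick; rim flat on both faces, 14 mm wide. Origin: disc centre; y = disc axis, z along the disc to its top rim. Stands on the board on its rim, top leaning 0.32 rad (18 degrees) on to the fence (hook +y): centre 73 mm, top rim 130 mm above the bench, so the rim is free well above the fence and can be pinched from above.
- rack: Fixed wire plate rack; place and yaw vary. Origin: on the bench under its middle. Two steel bars along y at x -30 and 30, 118 mm long, tops at z 30. On each, 4 upright tines, 5 mm thick, tops at z 86, at y -39, -13, 13, 39: three slots 21 mm wide, middles at y -26, 0, 26. A saucer in a slot has its axis along y and sits on both bars, centre at x 0, z 82, top rim z 142.
- redbox: Bystander: red plastic box 70 x 55 x 90 mm with an 18 mm high black twist cap, loose; origin under its middle.
- punch: Bystander: steel nail punch 11 mm square, tapering to a point, 105 mm long, lying loose; origin on the bench under its shank's middle.
- jar: Bystander: glass jar, 56 mm diameter, 70 mm high, metal lid, loose; origin under its middle.

How it is judged:
On the way, in this order (a step that is already met when the one before it is completed fails the run):
1. the saucer stands in a slot of the rack, let go, while the case still stands upright (y of saucer in the frame of rack between -0.045 and 0.045 m and x of saucer in the frame of rack between -0.012 and 0.012 m and z of saucer in the frame of rack between 0.074 and 0.091 m and angle between the y axis of saucer and the y axis of rack, either way round below 0.3 rad and contact force between the fingers and saucer below 0.1 N and angle between case's own z axis and vertical below 0.15 rad), for 0.2 s.
2. the case lies on its back on the board (angle between case's own y axis and vertical above 3 rad and y of case_mid in the frame of hook between 0.05 and 0.115 m and x of case_mid in the frame of hook between -0.07 and 0.07 m and z of case_mid in the frame of hook below 0.06 m and angle between the x axis of case and the x axis of hook, either way round below 0.2 rad), for 0.2 s.
At the end, for the whole second after the job is handed in: Saucer on edge in a rack slot, down on both bars (centre within 12 mm in rack x, 45 mm in y, 74-91 mm high, axis within 0.3 rad). Case on its back, lid up within 0.14 rad, middle 50-115 mm behind the rail, within 70 mm of its middle, below 60 mm, square within 0.2 rad. Both still, let go (all of step 2 and y of saucer in the frame of rack between -0.045 and 0.045 m and x of saucer in the frame of rack between -0.012 and 0.012 m and z of saucer in the frame of rack between 0.074 and 0.091 m and angle between the y axis of saucer and the y axis of rack, either way round below 0.3 rad and contact force between the fingers and saucer below 0.1 N and contact force between the fingers and case below 0.1 N and linear speed of each of case, saucer below 0.02 m/s and angular speed of case below 0.1 rad/s and angular speed of saucer below 0.15 rad/s); the robot touches nothing.
It fails at once if the case touches the saucer (contact force between case and saucer above 0.3 N).
It fails at once if the case is lifted: its bottom back edge comes over 60 mm above the bench (height (world z) of case_heel above 0.06 m).
It fails at once if the saucer is dropped: it moves faster than 0.6 m/s while not held (contact force between the fingers and saucer below 0.1 N and linear speed of saucer above 0.6 m/s).
It fails at once if the red box, punch or jar is moved more than 30 mm (distance of any of redbox, punch, jar from where it was at the start of the episode above 0.03 m).
It also fails if it takes over 58 s, if anything falls off the work surface, if the arm or the gripper's body presses on something with over 40 N, if the wrist force passes 120 N, or if a joint passes its speed limit or range.

## Working session

There is one attempt and no reset: what is moved stays moved. The work goes in short steps, Python scripts to look and compute and a shell command to move; the robot and the scene stay as the last step left them, time stands still between calls to the robot, and variables do not carry over. Pictures are saved under pics/ and viewed, and the job is handed in when it is done.

```bash
mkdir -p pics
python3 - <<'E'
from plant import arm,camera,calibration
import cv2
for n in("side","top"):
    im=camera(n); cv2.imwrite(f"pics/{n}0.png",im[...,::-1]); c=calibration(n); print(n,c)
print(arm.state())
E
```

```text
side {'camera_matrix': array([[420.87133452,   0.        , 322.86645772],
       [  0.        , 420.87133452, 195.80431582],
       [  0.        ,   0.        ,   1.        ]]), 'R': array([[ 0.00691023,  0.99979398,  0.01908507],
       [ 0.71398449,  0.0084296 , -0.70011077],
       [-0.70012741,  0.01846437, -0.71377915]]), 't': array([-0.08767962, -0.37820017,  1.60400806])}
top {'camera_matrix': array([[426.65428542,   0.        , 318.87287749],
       [  0.        , 426.65428542, 196.43405363],
       [  0.        ,   0.        ,   1.        ]]), 'R': array([[ 0.00921316, -0.99974555, -0.02059009],
       [-0.99360631, -0.00683562, -0.11269331],
       [ 0.11252389,  0.0214967 , -0.99341646]]), 't': array([0.07871192, 0.62256291, 1.12151611])}
{'time': 0.1, 'joints': array([ 1.07177868,  0.41183158, -0.0127196 ,  1.5969595 ,  0.00556467,
        1.13429032, -0.08221321]), 'joint_vel': array([-0.00131493, -0.00197828,  0.00103716, -0.00351347, -0.0007394 ,
       -0.00036643,  0.00024073]), 'joint_torque': array([ 2.85102535e-03, -6.01829481e+01,  6.84604235e-01, -3.00089228e+01,
        1.40768493e-02,  6.39389735e-03,  1.76436879e-05]), 'ee_pos': array([ 0.26080304, -0.56749577,  0.23053018]), 'eef_rot': array([-0.6906314 , -0.15163933,  0.69089759, -0.1506463 ]), 'force': array([-0.30281289, -0.59925169,  0.41822498]), 'torque': array([-0.04767673,  0.00282096,  0.02397192]), 'opening': 0.08520057478500528}
```

View pics/side0.png

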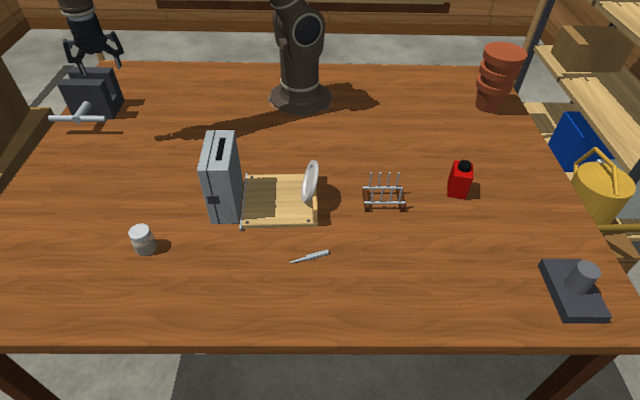

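View pics/top0.png

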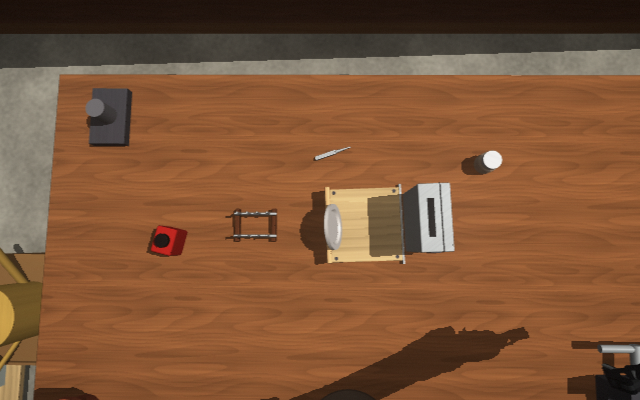

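The side view shows the case at about (220,177), the saucer at (311,182), the rack at (385,195), the red box at (460,180), the jar at (142,240) and the punch at (310,257). The top view shows the rail at about u=403, the saucer at (333,227) and the rack at (255,225). I'll zoom in next.

Run:
```python
import cv2
t=cv2.imread("pics/top0.png")[175:275,220:460]; cv2.imwrite("pics/topz.png",cv2.resize(t,None,fx=3.3,fy=3.3,interpolation=cv2.INTER_CUBIC))
t=cv2.imread("pics/side0.png")[125:235,190:420]; cv2.imwrite("pics/sidez.png",cv2.resize(t,None,fx=3.4,fy=3.4,interpolation=cv2.INTER_CUBIC))
```

```text
(no output)
```

View pics/topz.png

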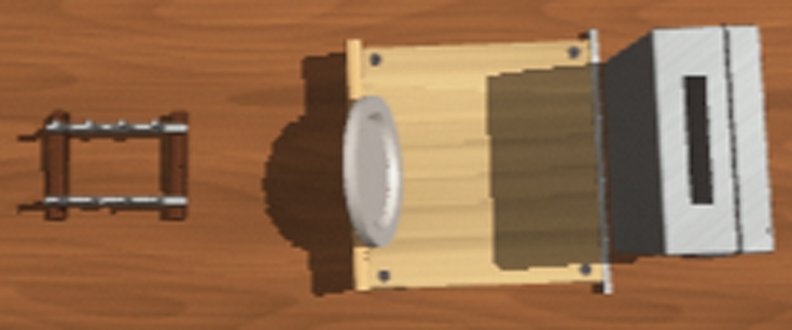

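View pics/sidez.png

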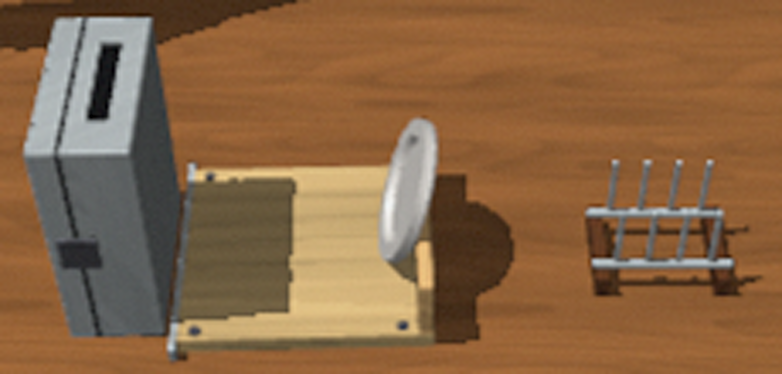

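```bash
cat > h.py <<'E'
import numpy as np,cv2
from plant import calibration
def ray(n,u,v):
    c=calibration(n);K,R,t=c["camera_matrix"],c["R"],c["t"]
    d=R.T@np.linalg.solve(K,[u,v,1.]);return -R.T@t,d
def onz(n,u,v,z):
    o,d=ray(n,u,v);return o+d*(z-o[2])/d[2]
def proj(n,X):
    c=calibration(n);p=c["camera_matrix"]@(c["R"]@np.array(X)+c["t"]);return p[:2]/p[2]
def tri(p,q):
    o1,d1=ray("side",*p);o2,d2=ray("top",*q)
    A=np.c_[d1,-d2];s=np.linalg.lstsq(A,o2-o1,rcond=None)[0]
    a=o1+d1*s[0];b=o2+d2*s[1];return (a+b)/2,np.linalg.norm(a-b)
T=lambda x,y:(220+(x+.5)/3.3-.5,175+(y+.5)/3.3-.5)
S=lambda x,y:(190+(x+.5)/3.4-.5,125+(y+.5)/3.4-.5)
E
python3 - <<'E'
from h import *
np.set_printoptions(precision=4,suppress=True)
P=lambda l,x,y,z:print(l,onz("top",*T(x,y),z))
P("rail up",594,30,.014);P("rail dn",608,292,.014)
P("fence ul",347,40,.07);P("fence dl",357,290,.07)
for p in((45,128),(187,128),(45,202),(187,201)):P("bar",*p,.03)
for p in((652,32),(758,27),(773,250),(664,254)):P("case",*p,.2)
Q=lambda l,x,y,z:print(l,onz("side",*S(x,y),z))
Q("s rail far",192,166,.014);Q("s rail near",172,356,.014)
for p in((586,212),(722,212),(592,264),(733,264)):Q("s bar",*p,.03)
for p in((615,162),(646,162),(678,162),(709,162)):Q("s tine top",*p,.086)
for p in((57,18),(153,18),(132,156),(25,156)):Q("s case",*p,.2)
# saucer mask
for n in("top","side"):
    im=cv2.imread(f"pics/{n}0.png");hsv=cv2.cvtColor(im,cv2.COLOR_BGR2HSV)
    m=((hsv[...,1]<45)&(hsv[...,2]>115)).astype(np.uint8)
    r=np.zeros_like(m)
    if n=="top": r[195:260,315:350]=1
    else: r[150:210,295:325]=1
    m*=r;c=max(cv2.findContours(m,0,1)[0],key=cv2.contourArea);h=cv2.convexHull(c)
    e=cv2.fitEllipse(h);print(n,cv2.boundingRect(c),e); 
    globals()[n]=e[0]
print(tri(side,top))
E
```

```text
rail up [ 0.6612 -0.1387  0.014 ]
rail dn [ 0.4444 -0.1476  0.014 ]
fence ul [0.6438 0.0676 0.07  ]
fence dl [0.4462 0.0582 0.07  ]
bar [0.5743 0.3168 0.03  ]
bar [0.5752 0.1992 0.03  ]
bar [0.5135 0.3148 0.03  ]
bar [0.5153 0.198  0.03  ]
case [ 0.6332 -0.148   0.2   ]
case [ 0.6372 -0.2223  0.2   ]
case [ 0.4817 -0.2287  0.2   ]
case [ 0.4782 -0.1537  0.2   ]
s rail far [ 0.4503 -0.1484  0.014 ]
s rail near [ 0.6703 -0.1376  0.014 ]
s bar [0.521  0.1971 0.03  ]
s bar [0.5195 0.3138 0.03  ]
s bar [0.5822 0.1977 0.03  ]
s bar [0.5809 0.3144 0.03  ]
s tine top [0.5189 0.2165 0.086 ]
s tine top [0.5185 0.2422 0.086 ]
s tine top [0.5182 0.2689 0.086 ]
s tine top [0.5178 0.2947 0.086 ]
s case [ 0.4833 -0.229   0.2   ]
s case [ 0.4819 -0.1545  0.2   ]
s case [ 0.6427 -0.1468  0.2   ]
s case [ 0.6438 -0.2216  0.2   ]
top (324, 204, 18, 46) ((332.3937072753906, 226.3014373779297), (17.686582565307617, 46.28178405761719), 176.31268310546875)
side (301, 160, 17, 42) ((309.43182373046875, 180.54937744140625), (13.995648384094238, 43.332584381103516), 13.145702362060547)
(array([0.5398, 0.046 , 0.0717]), np.float64(0.0019201134569448238))
```

```bash
cat >> h.py <<'E'
from scipy.spatial.transform import Rotation as Ro
hy=0.045; HO=np.array([.5565,-.143,0]); HR=Ro.from_euler('z',hy)
ry=0.012; KO=np.array([.5477,.2560,0]); KR=Ro.from_euler('z',ry)
def Rt(frame,tilt,sgn):  # tool x along disc down; tool y = +-disc axis
    zd=np.array([0,np.sin(tilt),np.cos(tilt)]);yd=np.array([0,np.cos(tilt),-np.sin(tilt)])
    x=-zd;y=sgn*yd;M=np.c_[x,y,np.cross(x,y)];return frame*Ro.from_matrix(M)
E
python3 - <<'E'
from h import *
from plant import arm
np.set_printoptions(precision=4,suppress=True)
s=arm.state();R0=Ro.from_quat(s["eef_rot"]);print(R0.as_matrix())
C=np.array([.5398,.046,.0725]);print("C in hook",HR.inv().apply(C-HO))
for sg in(1,-1):
    R=Rt(HR,.32,sg);x=R.as_matrix()[:,0]
    print(sg,"rotvec",(R*R0.inv()).as_rotvec(),"vert",(Rt(HR,0,sg)*R0.inv()).as_rotvec())
    for d in(30,130):print(d,1000*(C-x*d/1000-s["ee_pos"]))
E
```

```text
[[-0.0007  0.4176 -0.9086]
 [ 0.0013 -0.9086 -0.4176]
 [-1.     -0.0015  0.0001]]
C in hook [-0.0082  0.1896  0.0725]
1 rotvec [-0.105   0.4334  2.7245] vert [ 0.0006 -0.002   2.7558]
30 [ 278.5724  622.9232 -129.5531]
130 [277.1574 654.348  -34.6296]
-1 rotvec [-0.3143 -0.0763 -0.3825] vert [-0.0014 -0.0004 -0.3858]
30 [ 278.5724  622.9232 -129.5531]
130 [277.1574 654.348  -34.6296]
```

```bash
python3 -m pendant '[{"z":40},{"z":80},{"x":15,"y":36,"z":100},{"x":30,"y":72,"z":100},{"x":45,"y":108,"z":100},{"x":60,"y":144,"z":100,"rz":-0.1},{"x":75,"y":180,"z":100,"rz":-0.2},{"x":90,"y":216,"z":100,"rz":-0.3},{"x":105,"y":252,"z":100,"rz":-0.386},{"x":120,"y":286,"z":100,"rz":-0.386}]'; python3 -m pendant '[{"x":15,"y":36},{"x":30,"y":72},{"x":45,"y":108},{"x":60,"y":144},{"x":75,"y":180},{"x":90,"y":216},{"x":105,"y":252},{"x":120,"y":288},{"x":137,"y":324},{"x":152,"y":360}]'
python3 - <<'E'
from h import *
from plant import arm
s=arm.state();R0=Ro.from_quat(s["eef_rot"])
C=HO+HR.apply([-.0085,.191,.0727]);R=Rt(HR,.32,-1);x=R.as_matrix()[:,0]
print(s["joints"],(R*R0.inv()).as_rotvec().round(4))
for d in(30,110):print(d,1000*(C-x*d/1000-s["ee_pos"]))
E
```

```text
[ 1.07177868  0.41183158 -0.0127196   1.5969595   0.00556467  1.13429032
 -0.08221321] [-0.3143 -0.0763 -0.3825]
30 [ 278.1889396   624.34748855 -129.35312169]
110 [277.05688214 649.48733781 -53.41428824]validation failed for argument at $[0]...
validation failed for argument at $[0]...
```

```bash
python3 -m pendant '[{"x":0,"y":0,"z":40,"rx":0,"ry":0,"rz":0,"gripper":1},{"x":0,"y":0,"z":80,"rx":0,"ry":0,"rz":0,"gripper":1},{"x":15,"y":36,"z":100,"rx":0,"ry":0,"rz":0,"gripper":1},{"x":30,"y":72,"z":100,"rx":0,"ry":0,"rz":0,"gripper":1},{"x":45,"y":108,"z":100,"rx":0,"ry":0,"rz":0,"gripper":1},{"x":60,"y":144,"z":100,"rx":0,"ry":0,"rz":-0.1,"gripper":1},{"x":75,"y":180,"z":100,"rx":0,"ry":0,"rz":-0.2,"gripper":1},{"x":90,"y":216,"z":100,"rx":0,"ry":0,"rz":-0.3,"gripper":1},{"x":105,"y":252,"z":100,"rx":0,"ry":0,"rz":-0.386,"gripper":1},{"x":120,"y":286,"z":100,"rx":0,"ry":0,"rz":-0.386,"gripper":1}]'; python3 -m pendant '[{"x":15,"y":36,"z":0,"rx":0,"ry":0,"rz":0,"gripper":1},{"x":30,"y":72,"z":0,"rx":0,"ry":0,"rz":0,"gripper":1},{"x":45,"y":108,"z":0,"rx":0,"ry":0,"rz":0,"gripper":1},{"x":60,"y":144,"z":0,"rx":0,"ry":0,"rz":0,"gripper":1},{"x":75,"y":180,"z":0,"rx":0,"ry":0,"rz":0,"gripper":1},{"x":90,"y":216,"z":0,"rx":0,"ry":0,"rz":0,"gripper":1},{"x":105,"y":252,"z":0,"rx":0,"ry":0,"rz":0,"gripper":1},{"x":120,"y":288,"z":0,"rx":0,"ry":0,"rz":0,"gripper":1},{"x":137,"y":324,"z":0,"rx":0,"ry":0,"rz":0,"gripper":1},{"x":152,"y":360,"z":0,"rx":0,"ry":0,"rz":0,"gripper":1}]'
python3 - <<'E'
from h import *
from plant import arm
s=arm.state();R0=Ro.from_quat(s["eef_rot"])
C=HO+HR.apply([-.0085,.191,.0727]);R=Rt(HR,.32,-1);x=R.as_matrix()[:,0]
print(s["joints"],(R*R0.inv()).as_rotvec().round(4))
for d in(30,110):print(d,1000*(C-x*d/1000-s["ee_pos"]))
E
```

```text
time: 0.93
ee_pos: [0.3811, -0.2797, 0.3312]
eef_rot: [-0.707, -0.014, 0.707, -0.014]
force: [1.3, -1.1, 0.8]
opening: 0.0852
time: 1.77
ee_pos: [0.5334, 0.0798, 0.3311]
eef_rot: [-0.707, -0.016, 0.707, -0.016]
force: [0.7, -0.6, 0.8]
opening: 0.0853
[ 0.17386928  0.23423483 -0.50095551  1.63319293  0.11596352  1.30400685
 -1.87268451] [-0.3195 -0.0144  0.0007]
30 [   5.59435592  -22.91305665 -229.91845515]
110 [   4.46229846    2.2267926  -153.9796217 ]
```

```bash
python3 -m pendant '[{"x":1,"y":1,"z":-25,"rx":-0.08,"ry":0,"rz":0,"gripper":1},{"x":2,"y":2,"z":-55,"rx":-0.16,"ry":0,"rz":0,"gripper":1},{"x":3,"y":2,"z":-85,"rx":-0.24,"ry":-0.01,"rz":0,"gripper":1},{"x":4,"y":2,"z":-115,"rx":-0.32,"ry":-0.014,"rz":0,"gripper":1},{"x":4,"y":2,"z":-140,"rx":-0.32,"ry":-0.014,"rz":0,"gripper":1},{"x":4.5,"y":2.2,"z":-154,"rx":-0.32,"ry":-0.014,"rz":0,"gripper":1},{"x":5,"y":-7,"z":-181,"rx":-0.32,"ry":-0.014,"rz":0,"gripper":1},{"x":5,"y":-12,"z":-197,"rx":-0.32,"ry":-0.014,"rz":0,"gripper":1},{"x":5,"y":-14.5,"z":-204,"rx":-0.32,"ry":-0.014,"rz":0,"gripper":1},{"x":5,"y":-14.5,"z":-204,"rx":-0.32,"ry":-0.014,"rz":0,"gripper":1}]'
python3 - <<'E'
from h import *
from plant import arm,camera
s=arm.state();R0=Ro.from_quat(s["eef_rot"])
C=HO+HR.apply([-.0085,.191,.0727]);R=Rt(HR,.32,-1);x=R.as_matrix()[:,0]
print((R*R0.inv()).as_rotvec().round(4))
print(1000*(C-x*.03-s["ee_pos"]))
o=[]
for n,b in(("side",(120,230,240,400)),("top",(170,290,280,440))):
    im=camera(n)[b[0]:b[1],b[2]:b[3],::-1];o.append(cv2.resize(im,(480,int(480*im.shape[0]/im.shape[1])),interpolation=2))
cv2.imwrite("pics/pre.png",np.vstack(o)[:,:])
print(np.vstack(o).shape)
E
```

```text
time: 2.6
ee_pos: [0.5375, 0.0619, 0.1263]
eef_rot: [0.699, -0.098, -0.696, 0.128]
force: [-0.3, 0.2, 0.8]
opening: 0.0854
[ 0.0013 -0.0026  0.0025]
[  1.53434204  -5.05308483 -25.11056512]
(690, 480, 3)
```

```bash
python3 -c "
import cv2;i=cv2.imread('pics/pre.png');cv2.imwrite('pics/pre2.png',cv2.resize(i,None,fx=.86,fy=.86) if i.shape[0]>600 else i)"
```

```text
(no output)
```

View pics/pre2.png

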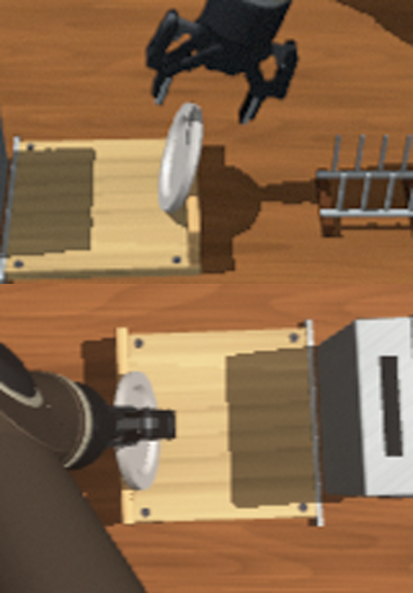

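The fingers straddle the saucer's rim: tips at (160,100) and (248,118), rim top at (195,105). I'll descend and pinch.

```bash
python3 -m pendant '[{"x":0.5,"y":-2,"z":-10,"rx":0,"ry":0,"rz":0,"gripper":1},{"x":1.5,"y":-4,"z":-20,"rx":0,"ry":0,"rz":0,"gripper":1},{"x":1.5,"y":-5,"z":-25,"rx":0,"ry":0,"rz":0,"gripper":1},{"x":1.5,"y":-5,"z":-25,"rx":0,"ry":0,"rz":0,"gripper":0.4},{"x":1.5,"y":-5,"z":-25,"rx":0,"ry":0,"rz":0,"gripper":0.1},{"x":1.5,"y":-5,"z":-25,"rx":0,"ry":0,"rz":0,"gripper":-0.2},{"x":1.5,"y":-5,"z":-25,"rx":0,"ry":0,"rz":0,"gripper":-0.4},{"x":1.5,"y":-5,"z":-25,"rx":0,"ry":0,"rz":0,"gripper":-0.5},{"x":1.5,"y":-5,"z":-25,"rx":0,"ry":0,"rz":0,"gripper":-0.5},{"x":1.5,"y":-5,"z":-25,"rx":0,"ry":0,"rz":0,"gripper":-0.5}]' 30
python3 - <<'E'
from h import *
from plant import arm,camera
o=[]
for n,b in(("side",(120,230,240,400)),("top",(170,290,280,440))):
    im=camera(n)[b[0]:b[1],b[2]:b[3],::-1];o.append(cv2.resize(im,(400,int(400*im.shape[0]/im.shape[1])),interpolation=2))
cv2.imwrite("pics/pre3.png",np.vstack(o)[:,:])
E
```

```text
time: 3.53
ee_pos: [0.5396, 0.0587, 0.1025]
eef_rot: [0.7, -0.097, -0.695, 0.128]
force: [0.6, 0.1, -0.8]
opening: 0.0215
```

View pics/pre3.png

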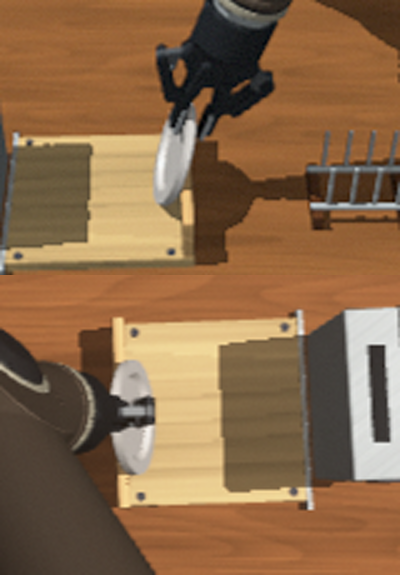

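The fingers are at 21 mm opening, on either side of the rim at (185,120). Closing now.

```bash
python3 -m pendant '[{"x":0,"y":0,"z":0,"rx":0,"ry":0,"rz":0,"gripper":-0.6},{"x":0,"y":0,"z":0,"rx":0,"ry":0,"rz":0,"gripper":-0.7},{"x":0,"y":0,"z":0,"rx":0,"ry":0,"rz":0,"gripper":-1},{"x":0,"y":0,"z":0,"rx":0,"ry":0,"rz":0,"gripper":-1},{"x":0,"y":0,"z":0,"rx":0,"ry":0,"rz":0,"gripper":-1},{"x":0,"y":0,"z":0,"rx":0,"ry":0,"rz":0,"gripper":-1},{"x":0,"y":0,"z":0,"rx":0,"ry":0,"rz":0,"gripper":-1},{"x":0,"y":0,"z":0,"rx":0,"ry":0,"rz":0,"gripper":-1},{"x":0,"y":0,"z":0,"rx":0,"ry":0,"rz":0,"gripper":-1},{"x":0,"y":0,"z":0,"rx":0,"ry":0,"rz":0,"gripper":-1}]' 45
python3 - <<'E'
from plant import arm
s=arm.state();print(s["force"],s["opening"],s["ee_pos"])
E
```

```text
time: 4.47
ee_pos: [0.5397, 0.0573, 0.1029]
eef_rot: [0.7, -0.098, -0.695, 0.129]
force: [0.1, -3.2, 5.4]
opening: 0.0113
[ 0.09310429 -3.22232891  5.43468893] 0.011254852694972202 [0.53969487 0.0572973  0.10286155]
```

```bash
python3 -m pendant '[{"x":0,"y":-1,"z":5,"rx":0,"ry":0,"rz":0,"gripper":-1},{"x":0,"y":-2,"z":15,"rx":0,"ry":0,"rz":0,"gripper":-1},{"x":0,"y":-2,"z":30,"rx":0,"ry":0,"rz":0,"gripper":-1},{"x":0,"y":-2,"z":50,"rx":0,"ry":0,"rz":0,"gripper":-1},{"x":0,"y":-2,"z":75,"rx":0,"ry":0,"rz":0,"gripper":-1},{"x":0,"y":-2,"z":100,"rx":0.08,"ry":0,"rz":0,"gripper":-1},{"x":0,"y":0,"z":120,"rx":0.16,"ry":0,"rz":0,"gripper":-1},{"x":0,"y":10,"z":135,"rx":0.24,"ry":0,"rz":0,"gripper":-1},{"x":0,"y":20,"z":140,"rx":0.32,"ry":0,"rz":-0.02,"gripper":-1},{"x":0,"y":30,"z":140,"rx":0.32,"ry":0,"rz":-0.03,"gripper":-1}]'
python3 - <<'E'
from h import *
from plant import arm,camera
s=arm.state();print(s["force"],s["opening"],s["ee_pos"],s["joints"])
R0=Ro.from_quat(s["eef_rot"]);print((Rt(KR,0,-1)*R0.inv()).as_rotvec().round(4))
o=[]
for n,b in(("side",(80,210,240,420)),("top",(150,280,200,380))):
    im=camera(n)[...,::-1];cv2.imwrite(f"pics/{n}_l.png",im);im=im[b[0]:b[1],b[2]:b[3]];o.append(cv2.resize(im,(400,int(400*im.shape[0]/im.shape[1])),interpolation=2))
cv2.imwrite("pics/lift.png",np.vstack(o)[:,:])
E
```

```text
time: 5.3
ee_pos: [0.541, 0.086, 0.245]
eef_rot: [0.712, 0.004, -0.702, 0.001]
force: [0.6, -0.4, -3.0]
opening: 0.0111
[ 0.5840971  -0.40307156 -2.97898221] 0.011089816780665125 [0.54099574 0.08601179 0.24503922] [ 0.17760505  0.30794176 -0.52684148  1.75162423  0.17132056  1.11358886
 -1.96688449]
[-0.0039  0.0132  0.0054]
```

View pics/lift.png

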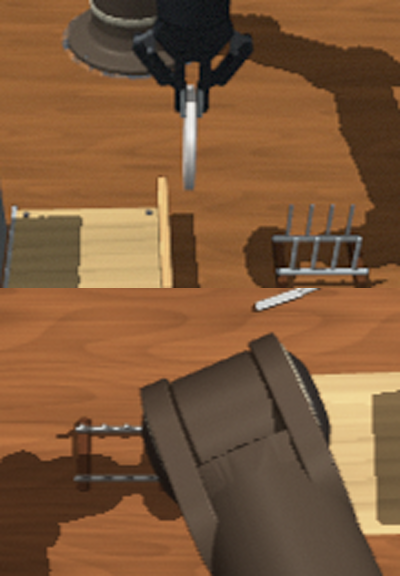

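```bash
python3 -m pendant '[{"x":1,"y":15,"z":0,"rx":0,"ry":0,"rz":0,"gripper":-1},{"x":2,"y":40,"z":0,"rx":0,"ry":0,"rz":0,"gripper":-1},{"x":3,"y":65,"z":0,"rx":0,"ry":0.005,"rz":0,"gripper":-1},{"x":4,"y":90,"z":0,"rx":0,"ry":0.01,"rz":0,"gripper":-1},{"x":5,"y":115,"z":-10,"rx":0,"ry":0.013,"rz":0.005,"gripper":-1},{"x":6,"y":140,"z":-25,"rx":-0.004,"ry":0.013,"rz":0.005,"gripper":-1},{"x":6.7,"y":158,"z":-35,"rx":-0.004,"ry":0.013,"rz":0.005,"gripper":-1},{"x":6.7,"y":168,"z":-42,"rx":-0.004,"ry":0.013,"rz":0.005,"gripper":-1},{"x":6.7,"y":170,"z":-45,"rx":-0.004,"ry":0.013,"rz":0.005,"gripper":-1},{"x":6.7,"y":170,"z":-45,"rx":-0.004,"ry":0.013,"rz":0.005,"gripper":-1}]'
python3 - <<'E'
from h import *
from plant import arm,camera
s=arm.state();print(s["force"],s["opening"],s["ee_pos"])
R0=Ro.from_quat(s["eef_rot"]);print((Rt(KR,0,-1)*R0.inv()).as_rotvec().round(4))
im=camera("side")[...,::-1];cv2.imwrite("pics/side_p.png",im)
for y in (.2165,.2423,.2690,.2948):print(proj("side",[.518,y,.086]))
b=(100,230,320,460);cv2.imwrite("pics/place.png",cv2.resize(im[b[0]:b[1],b[2]:b[3]],None,fx=4.5,fy=4.5,interpolation=2))
E
```

```text
time: 6.23
ee_pos: [0.5455, 0.2587, 0.1964]
eef_rot: [-0.705, -0.005, 0.709, -0.009]
force: [0.3, -0.6, -2.0]
opening: 0.0112
[ 0.34340106 -0.62813509 -2.03960644] 0.01120574797103037 [0.54546466 0.25868892 0.19638065]
[ 0.0053 -0.0057 -0.0081]
[370.49947101 172.07937169]
[379.64610112 172.16619375]
[389.1040559  172.25597099]
[398.23572954 172.34265108]
```

View pics/place.png

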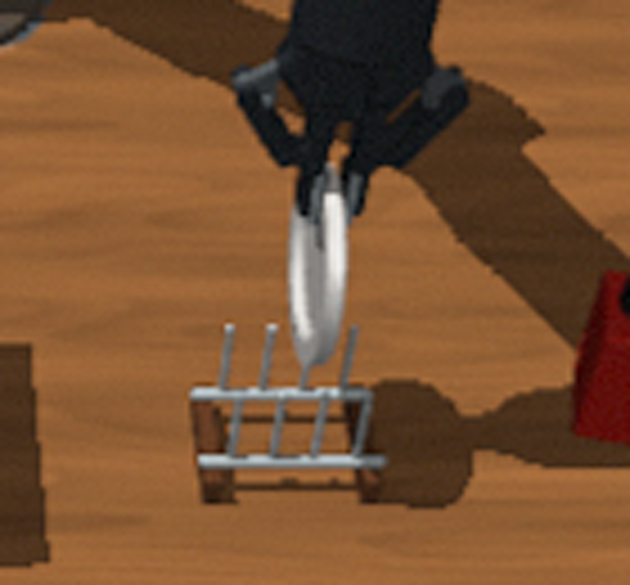

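Run:
```python
from h import *
from plant import arm,camera
s=arm.state();print(s["ee_pos"],s["joint_vel"].round(3))
im=camera("side")[...,::-1]
hsv=cv2.cvtColor(im,cv2.COLOR_BGR2HSV);m=((hsv[...,1]<45)&(hsv[...,2]>115)).astype(np.uint8)
r=np.zeros_like(m);r[135:185,382:400]=1;m*=r
c=max(cv2.findContours(m,0,1)[0],key=cv2.contourArea);print(cv2.boundingRect(c))
for v in (150,160,165,170):
    u=np.where(m[v])[0];print(v,u.min(),u.max())
p=arm.state()["ee_pos"];R=Ro.from_quat(s["eef_rot"]).as_matrix()
print(p,R.round(3))
for d in(.0315,):
  C=p+R[:,0]*d
  for sg in(-1,1):
    ps=np.array([proj("side",C+sg*.006*R[:,1]+.06*(np.cos(a)*R[:,0]+np.sin(a)*R[:,2])) for a in np.linspace(0,6.28,60)])
    print(C,ps.min(0),ps.max(0))
    for v in (150,160,165,170): 
        q=ps[np.argsort(abs(ps[:,1]-v))[:4]];print(v,q.round(1).tolist())
```

```text
[0.5461439  0.25768788 0.19709053] [ 0.022 -0.017  0.007 -0.007  0.001  0.005 -0.   ]
(384, 141, 13, 42)
150 384 396
160 384 395
165 384 395
170 384 394
[0.54657885 0.25717536 0.19754046] [[-0.005  0.018 -1.   ]
 [-0.006 -1.    -0.018]
 [-1.     0.005  0.005]]
[0.5464343  0.25700149 0.16604127] [387.77278665 133.98191422] [396.89463024 179.80973508]
150 [[396.8, 150.3], [388.1, 150.4], [388.3, 148.2], [396.7, 147.9]]
160 [[387.8, 159.6], [396.8, 160.5], [387.8, 161.8], [396.9, 158.0]]
165 [[396.4, 165.5], [387.9, 164.1], [388.0, 166.2], [396.6, 163.0]]
170 [[395.8, 170.0], [388.4, 170.2], [388.2, 168.3], [395.5, 172.0]]
[0.5464343  0.25700149 0.16604127] [383.47270078 133.96228775] [392.10608629 179.8077122 ]
150 [[392.0, 150.3], [383.8, 150.4], [384.0, 148.2], [391.9, 147.9]]
160 [[383.5, 159.5], [392.0, 160.5], [383.5, 161.8], [392.1, 158.0]]
165 [[391.6, 165.5], [383.6, 164.1], [383.7, 166.2], [391.8, 163.0]]
170 [[391.1, 170.0], [384.1, 170.2], [383.9, 168.3], [390.8, 172.0]]
```

Predicted edges (383.5–396.9) match the observed ones (384–396), so the saucer is over the middle slot. I'll lower it now.

```bash
python3 -m pendant '[{"x":1,"y":-1,"z":-10,"rx":0.003,"ry":-0.005,"rz":-0.007,"gripper":-1},{"x":1,"y":-1,"z":-20,"rx":0.003,"ry":-0.005,"rz":-0.007,"gripper":-1},{"x":1,"y":-1,"z":-30,"rx":0.003,"ry":-0.005,"rz":-0.007,"gripper":-1},{"x":1,"y":-1,"z":-40,"rx":0.003,"ry":-0.005,"rz":-0.007,"gripper":-1},{"x":1,"y":-1,"z":-48,"rx":0.003,"ry":-0.005,"rz":-0.007,"gripper":-1},{"x":1,"y":-1,"z":-56,"rx":0.003,"ry":-0.005,"rz":-0.007,"gripper":-1},{"x":1,"y":-1,"z":-62,"rx":0.003,"ry":-0.005,"rz":-0.007,"gripper":-1},{"x":1,"y":-1,"z":-66,"rx":0.003,"ry":-0.005,"rz":-0.007,"gripper":-1},{"x":1,"y":-1,"z":-68,"rx":0.003,"ry":-0.005,"rz":-0.007,"gripper":-1},{"x":1,"y":-1,"z":-68,"rx":0.003,"ry":-0.005,"rz":-0.007,"gripper":-1}]'
python3 - <<'E'
from h import *
from plant import arm,camera
s=arm.state();print(s["force"],s["opening"],s["ee_pos"])
im=camera("side")[...,::-1];b=(100,230,320,460);cv2.imwrite("pics/place2.png",cv2.resize(im[b[0]:b[1],b[2]:b[3]],None,fx=4.5,fy=4.5,interpolation=2))
E
```

```text
time: 7.17
ee_pos: [0.547, 0.2576, 0.1289]
eef_rot: [0.707, 0.003, -0.707, 0.005]
force: [-0.3, 0.7, -1.3]
opening: 0.0115
[-0.25525706  0.65730755 -1.26114037] 0.011460316458053135 [0.5470397  0.25764015 0.12888239]
```

View pics/place2.png

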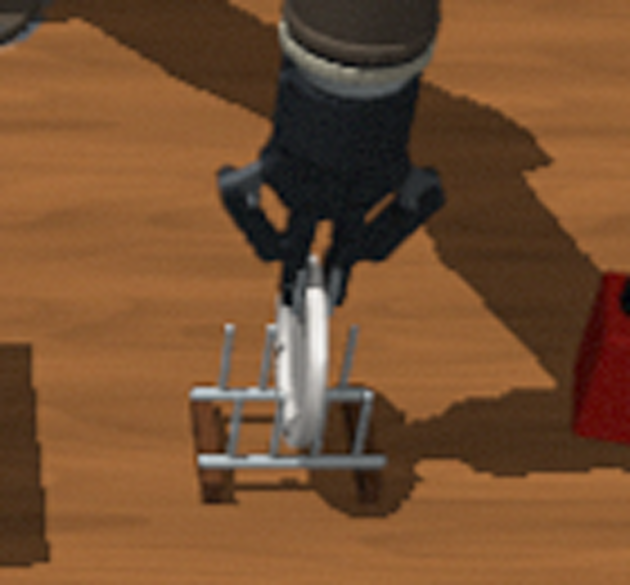

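The saucer is between tines 2 and 3, clear of both. I'll lower it gently to contact.

```bash
python3 -m pendant '[{"x":0.5,"y":-1,"z":-2,"rx":0,"ry":0,"rz":0,"gripper":-1},{"x":0.5,"y":-1,"z":-4,"rx":0,"ry":0,"rz":0,"gripper":-1},{"x":0.5,"y":-1,"z":-6,"rx":0,"ry":0,"rz":0,"gripper":-1},{"x":0.5,"y":-1,"z":-8,"rx":0,"ry":0,"rz":0,"gripper":-1},{"x":0.5,"y":-1,"z":-9,"rx":0,"ry":0,"rz":0,"gripper":-1},{"x":0.5,"y":-1,"z":-10,"rx":0,"ry":0,"rz":0,"gripper":-1},{"x":0.5,"y":-1,"z":-11,"rx":0,"ry":0,"rz":0,"gripper":-1},{"x":0.5,"y":-1,"z":-12,"rx":0,"ry":0,"rz":0,"gripper":-1},{"x":0.5,"y":-1,"z":-12,"rx":0,"ry":0,"rz":0,"gripper":-1},{"x":0.5,"y":-1,"z":-12,"rx":0,"ry":0,"rz":0,"gripper":-1}]'
python3 -m pendant '[{"x":0,"y":0,"z":-1,"rx":0,"ry":0,"rz":0,"gripper":-1},{"x":0,"y":0,"z":-1,"rx":0,"ry":0,"rz":0,"gripper":-1},{"x":0,"y":0,"z":-1,"rx":0,"ry":0,"rz":0,"gripper":-1},{"x":0,"y":0,"z":-2,"rx":0,"ry":0,"rz":0,"gripper":-1},{"x":0,"y":0,"z":-2,"rx":0,"ry":0,"rz":0,"gripper":-1},{"x":0,"y":0,"z":-2,"rx":0,"ry":0,"rz":0,"gripper":-1},{"x":0,"y":0,"z":-3,"rx":0,"ry":0,"rz":0,"gripper":-1},{"x":0,"y":0,"z":-3,"rx":0,"ry":0,"rz":0,"gripper":-1},{"x":0,"y":0,"z":-3,"rx":0,"ry":0,"rz":0,"gripper":-1},{"x":0,"y":0,"z":-3,"rx":0,"ry":0,"rz":0,"gripper":-1}]'
```

```text
time: 8.05
ee_pos: [0.5477, 0.2567, 0.1176]
eef_rot: [0.708, 0.004, -0.707, 0.004]
force: [-0.8, 0.0, 1.1]
opening: 0.0113
time: 8.88
ee_pos: [0.5479, 0.2572, 0.1171]
eef_rot: [0.708, 0.004, -0.706, 0.004]
force: [-7.2, -2.8, 19.9]
opening: 0.0112
```

Contact is at TCP z=0.117 with 20 N. I'll relax the press and then open.

```bash
python3 -m pendant '[{"x":0,"y":0,"z":1,"rx":0,"ry":0,"rz":0,"gripper":-1},{"x":0,"y":0,"z":2.5,"rx":0,"ry":0,"rz":0,"gripper":-1},{"x":0,"y":0,"z":2.5,"rx":0,"ry":0,"rz":0,"gripper":-1},{"x":0,"y":0,"z":2.5,"rx":0,"ry":0,"rz":0,"gripper":-0.7},{"x":0,"y":0,"z":2.5,"rx":0,"ry":0,"rz":0,"gripper":-0.6},{"x":0,"y":0,"z":2.5,"rx":0,"ry":0,"rz":0,"gripper":-0.4},{"x":0,"y":0,"z":2.5,"rx":0,"ry":0,"rz":0,"gripper":-0.2},{"x":0,"y":0,"z":2.5,"rx":0,"ry":0,"rz":0,"gripper":0.0},{"x":0,"y":0,"z":2.5,"rx":0,"ry":0,"rz":0,"gripper":0.2},{"x":0,"y":0,"z":2.5,"rx":0,"ry":0,"rz":0,"gripper":0.3}]'
python3 - <<'E'
from h import *
from plant import arm,camera
s=arm.state();print(s["force"],s["opening"],s["ee_pos"])
im=camera("side")[...,::-1];b=(100,230,320,460);cv2.imwrite("pics/place3.png",cv2.resize(im[b[0]:b[1],b[2]:b[3]],None,fx=4.5,fy=4.5,interpolation=2))
E
```

```text
time: 9.72
ee_pos: [0.5477, 0.2566, 0.1167]
eef_rot: [0.707, 0.003, -0.707, 0.004]
force: [-0.3, 0.0, -0.1]
opening: 0.0552
[-0.28236949  0.01451676 -0.09582902] 0.055236869350233836 [0.54769841 0.25659546 0.11671602]
```

View pics/place3.png

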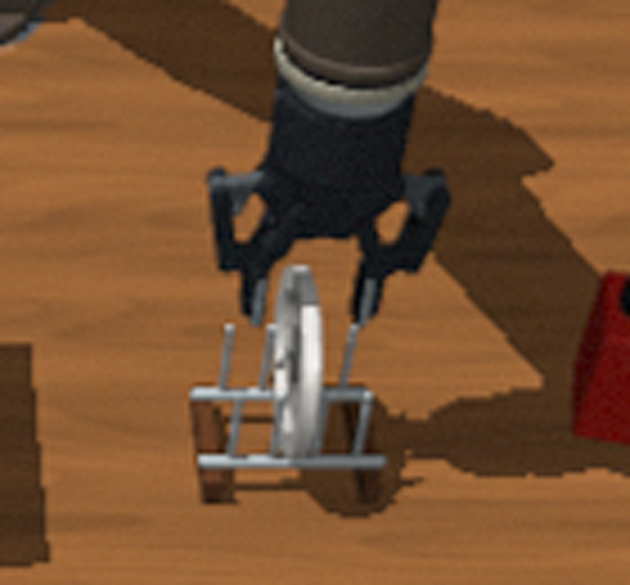

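The saucer stands free in the middle slot (zoom x≈298, between the tines), with the fingers clear on both sides. I'll retreat straight up and plan the push.

```bash
python3 -m pendant '[{"x":0,"y":0,"z":2,"rx":0,"ry":0,"rz":0,"gripper":0.5},{"x":0,"y":0,"z":6,"rx":0,"ry":0,"rz":0,"gripper":0.6},{"x":0,"y":0,"z":16,"rx":0,"ry":0,"rz":0,"gripper":0.7},{"x":0,"y":0,"z":35,"rx":0,"ry":0,"rz":0,"gripper":0.7},{"x":0,"y":0,"z":60,"rx":0,"ry":0,"rz":0,"gripper":0.7},{"x":0,"y":0,"z":90,"rx":0,"ry":0,"rz":0,"gripper":0.7},{"x":0,"y":0,"z":125,"rx":0,"ry":0,"rz":0,"gripper":0.7},{"x":0,"y":0,"z":160,"rx":0,"ry":0,"rz":0,"gripper":0.8},{"x":0,"y":0,"z":195,"rx":0,"ry":0,"rz":0,"gripper":0.9},{"x":0,"y":0,"z":220,"rx":0,"ry":0,"rz":0,"gripper":1}]'
python3 - <<'E'
from h import *
from plant import arm,camera
s=arm.state();print(s["joints"].round(2),s["ee_pos"])
im=camera("side")[...,::-1];cv2.imwrite("pics/s4.png",im)
R0=Ro.from_quat(s["eef_rot"])
hx=HR.as_matrix()[:,0]
for sg in(1,-1):
    x=np.array([0,0,-1.]);y=sg*hx;R=Ro.from_matrix(np.c_[x,y,np.cross(x,y)]);print((R*R0.inv()).as_rotvec().round(3))
print(1000*(HO+HR.apply([.001,-.145,.155])-s["ee_pos"]))
print("jar",onz("top",490,160,.07))
b=(100,230,320,460);cv2.imwrite("pics/place4.png",cv2.resize(im[b[0]:b[1],b[2]:b[3]],None,fx=4.5,fy=4.5,interpolation=2))
E
```

```text
time: 10.6
ee_pos: [0.5478, 0.2572, 0.3416]
eef_rot: [0.709, 0.004, -0.705, 0.004]
force: [0.6, -0.0, -1.3]
opening: 0.0855
[-0.1   0.36 -0.57  1.46  0.2   1.37 -2.25] [0.54778846 0.25718183 0.34157076]
[-0.004  0.003  1.604]
[ 0.003  0.004 -1.537]
[  16.23332446 -544.99005706 -186.57076305]
jar [ 0.71783179 -0.36737751  0.07      ]
```

View pics/place4.png

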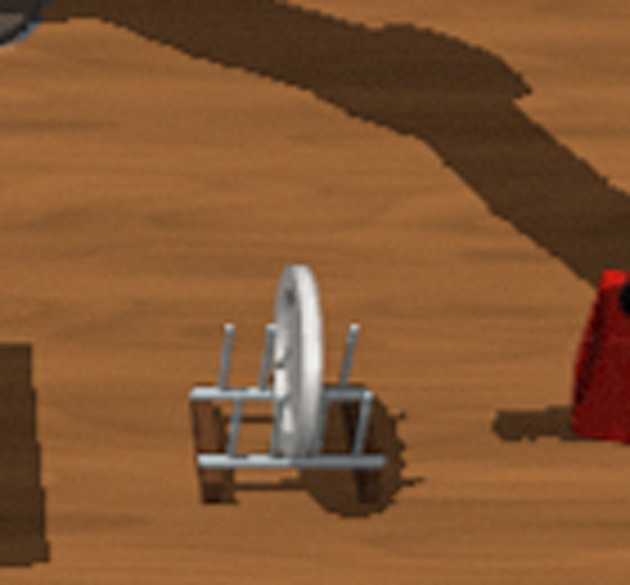

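The saucer is upright in the middle slot and settled. Moving over the case.

```bash
python3 -m pendant '[{"x":1,"y":-20,"z":0,"rx":0,"ry":0,"rz":0.08,"gripper":1},{"x":2,"y":-48,"z":0,"rx":0,"ry":0,"rz":0.16,"gripper":1},{"x":3,"y":-78,"z":0,"rx":0,"ry":0,"rz":0.26,"gripper":1},{"x":4,"y":-108,"z":0,"rx":0,"ry":0,"rz":0.36,"gripper":1},{"x":5,"y":-138,"z":0,"rx":0,"ry":0,"rz":0.46,"gripper":1},{"x":6,"y":-168,"z":0,"rx":0,"ry":0,"rz":0.56,"gripper":1},{"x":7,"y":-198,"z":0,"rx":0,"ry":0,"rz":0.66,"gripper":1},{"x":8,"y":-228,"z":0,"rx":0,"ry":0,"rz":0.76,"gripper":1},{"x":8,"y":-258,"z":0,"rx":0,"ry":0,"rz":0.86,"gripper":1},{"x":8,"y":-285,"z":0,"rx":0,"ry":0,"rz":0.95,"gripper":1}]'
python3 -m pendant '[{"x":1,"y":-30,"z":0,"rx":0,"ry":0,"rz":0.08,"gripper":1},{"x":2,"y":-60,"z":0,"rx":0,"ry":0,"rz":0.16,"gripper":1},{"x":3,"y":-90,"z":0,"rx":0,"ry":0,"rz":0.24,"gripper":1},{"x":4,"y":-120,"z":0,"rx":0,"ry":0,"rz":0.32,"gripper":1},{"x":5,"y":-150,"z":0,"rx":0,"ry":0,"rz":0.4,"gripper":1},{"x":6,"y":-180,"z":0,"rx":0,"ry":0,"rz":0.48,"gripper":1},{"x":7,"y":-210,"z":0,"rx":0,"ry":0,"rz":0.56,"gripper":1},{"x":8,"y":-240,"z":0,"rx":0,"ry":0,"rz":0.62,"gripper":1},{"x":8,"y":-260,"z":0,"rx":0,"ry":0,"rz":0.654,"gripper":1},{"x":8,"y":-260,"z":0,"rx":0,"ry":0,"rz":0.654,"gripper":1}]'
cat > q.py <<'E'
from h import *
from plant import arm
s=arm.state();print(s["joints"].round(2),s["ee_pos"].round(4),s["force"].round(2),"hook",(1000*HR.inv().apply(s["ee_pos"]-HO)).round(1))
R0=Ro.from_quat(s["eef_rot"]);hx=HR.as_matrix()[:,0]
x=np.array([0,0,-1.]);y=hx;R=Ro.from_matrix(np.c_[x,y,np.cross(x,y)]);print((R*R0.inv()).as_rotvec().round(4))
print(1000*(HO+HR.apply([.001,-.145,.155])-s["ee_pos"]))
E
python3 q.py
```

```text
time: 11.48
ee_pos: [0.5554, -0.0304, 0.3376]
eef_rot: [0.627, 0.328, -0.626, 0.329]
force: [0.4, -0.3, -0.1]
opening: 0.0853
time: 12.32
ee_pos: [0.5622, -0.2945, 0.3364]
eef_rot: [0.49, 0.509, -0.49, 0.51]
force: [-0.1, -0.2, -0.6]
opening: 0.0854
[ 0.83  0.44 -0.63  1.39  0.26  1.4   0.24] [ 0.5622 -0.2945  0.3364] [-0.13 -0.18 -0.62] hook [  -1.1 -151.6  336.4]
[0.0008 0.0002 0.0058]
[   1.80519006    6.71334551 -181.38051116]
```

```bash
python3 -m pendant '[{"x":0,"y":0,"z":-15,"rx":0,"ry":0,"rz":0.003,"gripper":1},{"x":1,"y":2,"z":-40,"rx":0,"ry":0,"rz":0.006,"gripper":1},{"x":2,"y":4,"z":-65,"rx":0,"ry":0,"rz":0.006,"gripper":1},{"x":2,"y":6,"z":-90,"rx":0,"ry":0,"rz":0.006,"gripper":1},{"x":2,"y":6,"z":-115,"rx":0,"ry":0,"rz":0.006,"gripper":1},{"x":2,"y":6,"z":-140,"rx":0,"ry":0,"rz":0.006,"gripper":1},{"x":2,"y":6,"z":-160,"rx":0,"ry":0,"rz":0.006,"gripper":1},{"x":2,"y":6,"z":-174,"rx":0,"ry":0,"rz":0.006,"gripper":1},{"x":2,"y":6,"z":-180,"rx":0,"ry":0,"rz":0.006,"gripper":1},{"x":2,"y":6,"z":-180,"rx":0,"ry":0,"rz":0.006,"gripper":1}]'
python3 q.py
cat > v.py <<'E'
import sys,cv2,numpy as np
from plant import camera
o=[]
for n,b in(("side",(90,240,130,410)),("top",(150,280,240,520))):
    im=camera(n)[b[0]:b[1],b[2]:b[3],::-1];o.append(cv2.resize(im,(560,int(560*im.shape[0]/im.shape[1])),interpolation=2))
cv2.imwrite(f"pics/{sys.argv[1]}.png",np.vstack(o))
E
python3 v.py d1
```

```text
time: 13.15
ee_pos: [0.5651, -0.2816, 0.1559]
eef_rot: [0.488, 0.513, -0.487, 0.512]
force: [-0.8, 0.6, 0.6]
opening: 0.0852
[ 0.8   0.57 -0.6   1.63  0.35  1.06  0.15] [ 0.5651 -0.2816  0.1559] [-0.82  0.57  0.59] hook [   2.4 -138.9  155.9]
[-0.0022 -0.0005 -0.0056]
[-1.07394037 -6.1660752  -0.91494838]
```

View pics/d1.png

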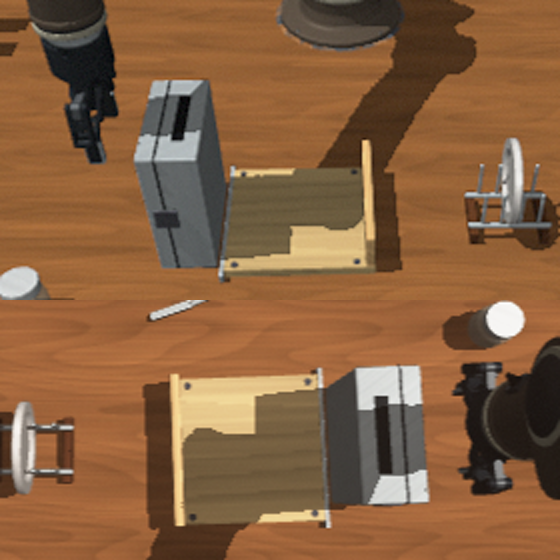

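The open gripper stands behind the lid side, spanning crop v 365–490 in the top view against the case's 367–503, so the push is nearly centred. Starting the push.

```bash
python3 -m pendant '[{"x":0,"y":8,"z":0,"rx":0,"ry":0,"rz":-0.005,"gripper":1},{"x":-1,"y":18,"z":0,"rx":0,"ry":0,"rz":-0.005,"gripper":1},{"x":-1,"y":26,"z":0,"rx":0,"ry":0,"rz":-0.005,"gripper":1},{"x":-2,"y":32,"z":0,"rx":0,"ry":0,"rz":-0.005,"gripper":1},{"x":-2,"y":37,"z":0,"rx":0,"ry":0,"rz":-0.005,"gripper":1},{"x":-2,"y":41,"z":0,"rx":0,"ry":0,"rz":-0.005,"gripper":1},{"x":-2,"y":45,"z":0,"rx":0,"ry":0,"rz":-0.005,"gripper":1},{"x":-2,"y":49,"z":0,"rx":0,"ry":0,"rz":-0.005,"gripper":1},{"x":-2.5,"y":53,"z":0,"rx":0,"ry":0,"rz":-0.005,"gripper":1},{"x":-2.5,"y":57,"z":0,"rx":0,"ry":0,"rz":-0.005,"gripper":1}]'
python3 q.py;python3 v.py d2
```

```text
time: 14.08
ee_pos: [0.5633, -0.2255, 0.1569]
eef_rot: [0.489, 0.511, -0.488, 0.511]
force: [-0.1, -2.0, 1.7]
opening: 0.0853
[ 0.74  0.53 -0.61  1.69  0.34  1.03  0.06] [ 0.5633 -0.2255  0.1569] [-0.13 -1.97  1.72] hook [  3.  -82.8 156.9]
[-0.0006  0.0017  0.0003]
[  0.75646668 -62.26347241  -1.92834474]
```

View pics/d2.png

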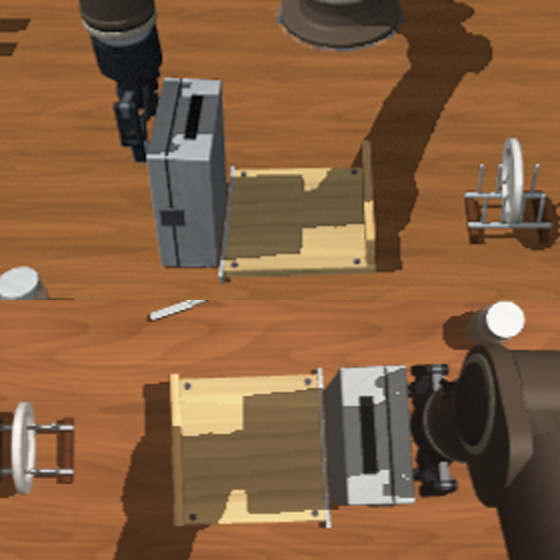

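The force is 2 N and the case has tilted a little and stays square. Continuing.

```bash
python3 -m pendant '[{"x":0,"y":4,"z":0,"rx":0,"ry":0,"rz":0,"gripper":1},{"x":0,"y":8,"z":0,"rx":0,"ry":0,"rz":0,"gripper":1},{"x":-0.5,"y":12,"z":0,"rx":0,"ry":0,"rz":0,"gripper":1},{"x":-0.5,"y":16,"z":0,"rx":0,"ry":0,"rz":0,"gripper":1},{"x":-1,"y":20,"z":0,"rx":0,"ry":0,"rz":0,"gripper":1},{"x":-1,"y":24,"z":0,"rx":0,"ry":0,"rz":0,"gripper":1},{"x":-1,"y":28,"z":0,"rx":0,"ry":0,"rz":0,"gripper":1},{"x":-1.5,"y":32,"z":0,"rx":0,"ry":0,"rz":0,"gripper":1},{"x":-1.5,"y":36,"z":0,"rx":0,"ry":0,"rz":0,"gripper":1},{"x":-2,"y":40,"z":0,"rx":0,"ry":0,"rz":0,"gripper":1}]'
python3 q.py;python3 v.py d3
```

```text
time: 15.02
ee_pos: [0.5611, -0.1848, 0.1567]
eef_rot: [0.489, 0.511, -0.488, 0.511]
force: [-0.1, 1.3, 0.2]
opening: 0.0855
[ 0.69  0.5  -0.62  1.73  0.34  1.01 -0.01] [ 0.5611 -0.1848  0.1567] [-0.12  1.3   0.19] hook [  2.7 -41.9 156.7]
[-0.0013  0.0011 -0.0005]
[   2.90027543 -103.02595132   -1.71166062]
```

View pics/d3.png

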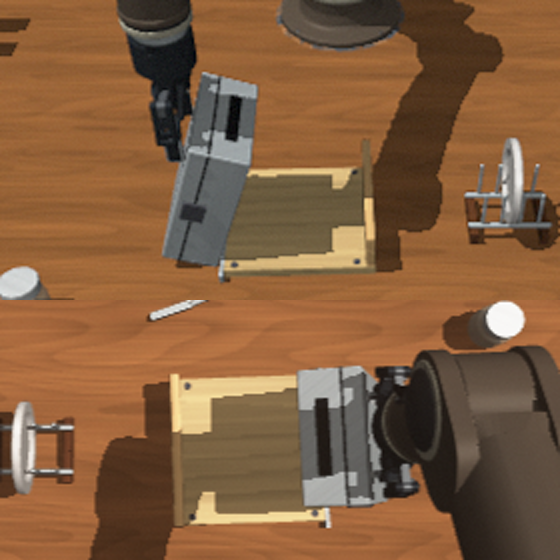

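The case is tilted about 17° and is still square to the rail. Continuing the push.

```bash
python3 -m pendant '[{"x":0,"y":3,"z":0,"rx":0,"ry":0,"rz":0,"gripper":1},{"x":0,"y":6,"z":0,"rx":0,"ry":0,"rz":0,"gripper":1},{"x":-0.5,"y":9,"z":0,"rx":0,"ry":0,"rz":0,"gripper":1},{"x":-0.5,"y":12,"z":0,"rx":0,"ry":0,"rz":0,"gripper":1},{"x":-0.5,"y":15,"z":0,"rx":0,"ry":0,"rz":0,"gripper":1},{"x":-1,"y":18,"z":0,"rx":0,"ry":0,"rz":0,"gripper":1},{"x":-1,"y":21,"z":0,"rx":0,"ry":0,"rz":0,"gripper":1},{"x":-1,"y":24,"z":0,"rx":0,"ry":0,"rz":0,"gripper":1},{"x":-1,"y":27,"z":0,"rx":0,"ry":0,"rz":0,"gripper":1},{"x":-1.5,"y":30,"z":0,"rx":0,"ry":0,"rz":0,"gripper":1}]'
python3 q.py;python3 v.py d4
```

```text
time: 15.95
ee_pos: [0.5597, -0.155, 0.1568]
eef_rot: [0.489, 0.511, -0.488, 0.511]
force: [-0.1, -0.3, 0.3]
opening: 0.0852
[ 0.66  0.49 -0.63  1.76  0.33  1.   -0.06] [ 0.5597 -0.155   0.1568] [-0.13 -0.3   0.3 ] hook [  2.7 -12.2 156.8]
[-0.0011  0.0014 -0.0004]
[   4.28968649 -132.76450504   -1.79929008]
```

View pics/d4.png

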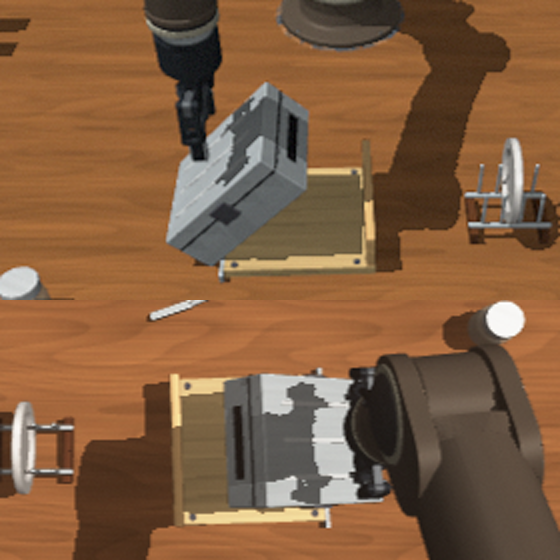

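The case is past balance and falling on its own. I'll hold still so it lands, then check.

```bash
python3 -m pendant '[{"x":0,"y":0,"z":0,"rx":0,"ry":0,"rz":0,"gripper":1},{"x":0,"y":0,"z":0,"rx":0,"ry":0,"rz":0,"gripper":1},{"x":0,"y":0,"z":0,"rx":0,"ry":0,"rz":0,"gripper":1},{"x":0,"y":0,"z":0,"rx":0,"ry":0,"rz":0,"gripper":1},{"x":0,"y":0,"z":0,"rx":0,"ry":0,"rz":0,"gripper":1},{"x":0,"y":0,"z":0,"rx":0,"ry":0,"rz":0,"gripper":1},{"x":0,"y":0,"z":15,"rx":0,"ry":0,"rz":0,"gripper":1},{"x":0,"y":0,"z":40,"rx":0,"ry":0,"rz":0,"gripper":1},{"x":0,"y":-30,"z":70,"rx":0,"ry":0,"rz":0,"gripper":1},{"x":0,"y":-60,"z":90,"rx":0,"ry":0,"rz":0,"gripper":1}]'
python3 q.py;python3 v.py d5
```

```text
time: 16.88
ee_pos: [0.5607, -0.2137, 0.2495]
eef_rot: [0.488, 0.512, -0.486, 0.513]
force: [1.8, -1.3, -0.5]
opening: 0.0856
[ 0.76  0.43 -0.65  1.61  0.27  1.2   0.1 ] [ 0.5607 -0.2137  0.2495] [ 1.75 -1.35 -0.53] hook [  1.  -70.8 249.5]
[-0.0014  0.0036 -0.0052]
[  3.31932981 -74.15272382 -94.50819017]
```

View pics/d5.png

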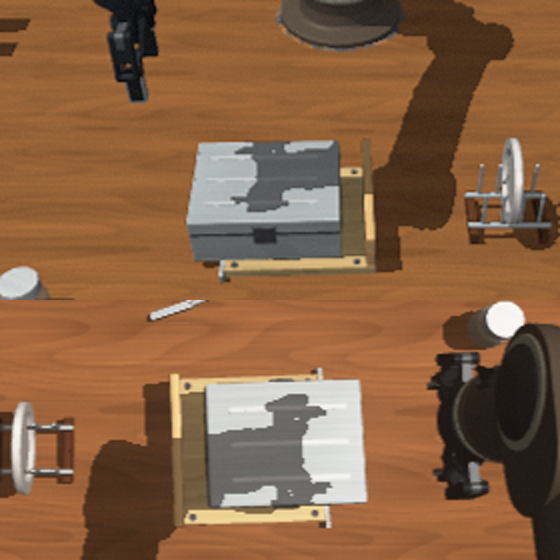

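The case lies lid-up on the board, with top-view lid corners at crop (207,384), (360,380), (367,502) and (210,506). I'll withdraw further, let it settle and measure.

```bash
python3 -m pendant '[{"x":0,"y":-25,"z":10,"rx":0,"ry":0,"rz":0,"gripper":1},{"x":0,"y":-50,"z":20,"rx":0,"ry":0,"rz":0,"gripper":1},{"x":0,"y":-75,"z":30,"rx":0,"ry":0,"rz":0,"gripper":1},{"x":0,"y":-95,"z":30,"rx":0,"ry":0,"rz":0,"gripper":1},{"x":0,"y":-100,"z":30,"rx":0,"ry":0,"rz":0,"gripper":1},{"x":0,"y":-100,"z":30,"rx":0,"ry":0,"rz":0,"gripper":1},{"x":0,"y":-100,"z":30,"rx":0,"ry":0,"rz":0,"gripper":1},{"x":0,"y":-100,"z":30,"rx":0,"ry":0,"rz":0,"gripper":1},{"x":0,"y":-100,"z":30,"rx":0,"ry":0,"rz":0,"gripper":1},{"x":0,"y":-100,"z":30,"rx":0,"ry":0,"rz":0,"gripper":1}]'
python3 v.py d6
python3 - <<'E'
from h import *
import cv2
np.set_printoptions(precision=4,suppress=True)
a=cv2.imread("pics/d5.png").astype(int);b=cv2.imread("pics/d6.png").astype(int)
print("case/saucer change px:",(abs(a-b)[140:265,185:345].max(2)>40).sum(),(abs(a-b)[130:240,460:555].max(2)>40).sum())
C=[onz("top",240+u/2,150+(v-300)/2,.09) for u,v in((207,384),(360,380),(367,502),(210,506))]
H=[HR.inv().apply(c-HO) for c in C];print(np.array(H));print(np.mean(H,0))
C=[onz("side",130+u/2,90+v/2,.09) for u,v in((199,142),(338,142),(341,220),(189,222))]
H=[HR.inv().apply(c-HO) for c in C];print(np.array(H));print(np.mean(H,0))
E
```

```text
time: 17.82
ee_pos: [0.56, -0.3141, 0.2769]
eef_rot: [0.489, 0.512, -0.487, 0.512]
force: [-0.8, 0.2, -0.4]
opening: 0.0854
case/saucer change px: 4956 6
[[ 0.0785  0.1586  0.09  ]
 [ 0.0761 -0.0384  0.09  ]
 [-0.0799 -0.0376  0.09  ]
 [-0.0779  0.1614  0.09  ]]
[-0.0008  0.061   0.09  ]
[[-0.0771 -0.0371  0.09  ]
 [-0.0712  0.1607  0.09  ]
 [ 0.0839  0.1627  0.09  ]
 [ 0.0809 -0.0338  0.09  ]]
[0.0041 0.0631 0.09  ]
```

View pics/d6.png

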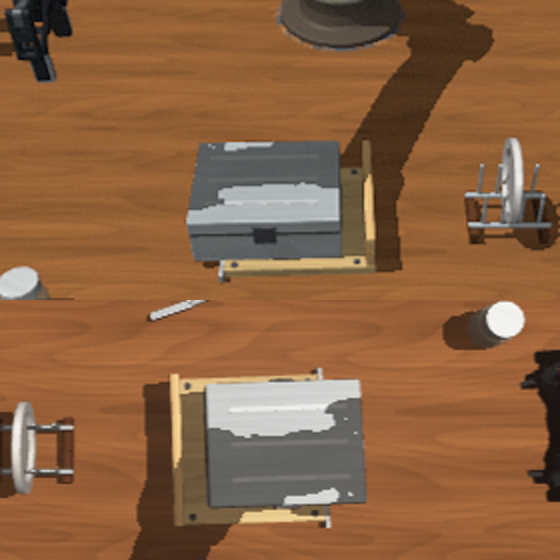

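Run:
```python
from h import *
from plant import camera,arm
cs={}
for n,r in(("top",(195,255,225,290)),("side",(150,215,372,405))):
    im=camera(n)[...,::-1].copy();hsv=cv2.cvtColor(im,cv2.COLOR_BGR2HSV)
    m=((hsv[...,1]<45)&(hsv[...,2]>100)).astype(np.uint8);k=np.zeros_like(m);k[r[0]:r[1],r[2]:r[3]]=1
    m=cv2.morphologyEx(m*k,cv2.MORPH_OPEN,np.ones((5,5),np.uint8))
    c=max(cv2.findContours(m,0,1)[0],key=cv2.contourArea);b=cv2.boundingRect(c);e=cv2.fitEllipse(cv2.convexHull(c));print(n,b,e);cs[n]=e[0]
C,g=tri(cs["side"],cs["top"]);print(C,g,KR.inv().apply(C-KO))
for n in("top","side"):
    ps=np.array([proj(n,KO+KR.apply([.06*np.cos(a),-.001+s,.082+.06*np.sin(a)])) for s in(-.006,.006) for a in np.linspace(0,6.28,80)]);print(n,ps.min(0),ps.max(0))
print(arm.state()["force"])
```

```text
top (246, 202, 11, 44) ((251.01368713378906, 223.33016967773438), (11.470171928405762, 47.91157913208008), 0.5218859314918518)
side (379, 160, 12, 40) ((385.17608642578125, 180.07449340820312), (13.01809310913086, 43.391414642333984), 1.6888976097106934)
[0.5451988  0.25686335 0.08146148] 0.002776072235420436 [-0.00249066  0.0008933   0.08146148]
top [245.51267511 199.27031416] [258.31092042 245.6580339 ]
side [379.48951432 158.78439299] [391.39339301 202.14082907]
[-0.41024517  0.0668542   0.15862233]
```

The saucer's centre in the rack frame is (-2.5, 0.9, 81.5) mm, which matches a saucer seated at z 82. The case is in place, so I'm handing in.

```bash
python3 -c "
from plant import workorder
print(workorder.finish_job())"
```

```text
the job is handed in; nothing more can be done
None
```

The saucer is in the rack and the case lies on its back on the board, lid up. I handed the job in at about 18 s, and it returned no verdict.

I pinched the saucer by its top rim, lifted it off the fence and set it down in the middle rack slot. On contact the downward press reached about 20 N, so I eased off before letting go. I then pushed the case's top with the open fingers, in line with the rail. It tipped over the rail and landed by itself.

| Last check | Measured | Required |
|---|---|---|
| Saucer centre, rack x | -2.5 mm | within 12 mm |
| Saucer centre, rack y | 1 mm | within 45 mm |
| Saucer centre height | 81.5 mm | 74–91 mm |
| Case middle behind the rail | 61 mm (top camera), 63 mm (side camera) | 50–115 mm |
| Case middle off the rail's centre | -1 mm (top), 4 mm (side) | within 70 mm |
| Case square to the hook | within about 0.04 rad | within 0.2 rad |

- **Disagreement:** the case lies at about 62 mm, short of the 70–90 mm the description predicts. It is still inside the judged range, so I left it there.
- **Not measured:** I saw no sign that the red box, punch or jar moved, but I did not measure their positions at the end. The tool force after withdrawing was about zero.

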